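Seat a printed enclosure against its stops and snap the cam clamp shut

TASK

Gently slide the white printed enclosure along the fixture plate until its far side rests fully home against both black stop buttons, while the clamp is still open. Then swing the red cam lever over past its center so that it snaps shut and the rubber foot clamps the enclosure's lug, with the enclosure still home on both stops. Do not press hard on the thin-walled enclosure or on the lever (stay below about 20 N), and leave the screwdriver, scraper, glue jar and orange bracket alone.

Things in the scene. Friction and masses are not known exactly. Their poses are not given: they have to be found in the camera images.
- fixture: Aluminium plate fixed to the bench, top face at z = 12 mm. Origin on the bench under the work; x points towards the stop bar, y towards the toggle clamp, z up. Plate: x -100 to +120, y -105 to +195 mm. The steel clamp housing on it covers x 15 to 75, y 125 to 185 mm, up to z = 68 mm.
- stop: Blue stop bar, fixed, 150 mm long along y, set 84 to 92 mm along the fixture's x. Two black buttons (14 mm across, at y = -58 and +58 mm, 10 mm above the plate) stand out of it towards -x, both equally far. Origin on the plate's top, midway between them; axes as the fixture's. Their end faces lie somewhere from x = -28 to 0 mm, screwed to an unmeasured setting: feel for them.
- enclosure: White printed enclosure half: open tray 90 (x) x 140 (y) x 28 mm high, 4 mm walls, about 0.28 kg, loose on the plate, 9 to 44 mm short of the buttons, up to 0.12 rad askew. Origin: centre of underside. Push its near wall (outer face x = -45 mm) so the far wall (+x) meets both buttons. Solid lug 22 mm high on its +y wall (x -20 to 45, y 70 to 107 mm).
- corner_left (a point): Point on the outer far face of the enclosure that meets the +y stop button (enclosure frame 45, 58, 10 mm). The enclosure slides on the plate at 1 to 4 N; about 10 N seats it. Pushed only at mid-wall it can stick askew on one button; then push the near wall up to 35 mm off its middle, on the side that lags.
- corner_right (a point): Point on the outer far face of the enclosure that meets the -y stop button (enclosure frame 45, -58, 10 mm).
- cam_lever (a joint): Lever angle, rad. 0 = open: nearly upright, leaning 0.2 towards the enclosure (fixture -y). It swings in the fixture's y-z plane over the top, outward (+y) and down to its end stop, 1.75 = closed, about level. Lean from vertical towards +y = value - 0.2. A spring resists with up to 0.8 N m, most near 0.7; center is at 1.45, beyond it the lever snaps shut by itself; let go before, it springs back.
- lever_pivot (a point): Pivot of the cam lever, 60 mm above the bench (fixture frame 45, 165, 60 mm). Its own z axis runs along the lever, x along the fixture's x.
- lever_tip (a point): Free end of the cam lever, 110 mm from the pivot. The lever is a steel bar 14 (along x) x 10 mm with a red grip 24 (along x) x 16 mm thick over its last 55 mm; it is pushed on the grip's face that looks towards the enclosure, which becomes its upper face as it swings down.
- clamp_foot: Black rubber clamp foot, 16 mm across, 12 mm high, on the end of the clamp arm; origin at the centre of its underside. Raised at the start; the lever brings it down on the lug, which lies under it when the enclosure is home, and its spring then presses with about 12 N.
- screwdriver: Screwdriver lying on the bench, bystander. Origin near its middle.
- scraper: Spatula-like print scraper lying on the bench, bystander. Origin near its middle.
- glue_jar: Glue jar, 50 mm across, 70 mm high, standing on the bench, bystander. Origin at the centre of its underside.
- bracket: Orange printed L bracket, 60 x 30 x 45 mm, standing on the bench, bystander. Origin near its middle.
Things that resemble listed ones, but are neither listed nor needed, are in the scene too. Of the things like the enclosure, leave any that is green or turquoise; of the rest the smaller one is meant.

How it is judged:
By the outcome, as a careful person would: the job done as asked, in the order asked, and still so for the second after the job is handed in, with the robot touching nothing.
It also fails if it takes over 67 s, if anything falls off the work surface, if the arm or the gripper's body presses on something with over 40 N, if the wrist force passes 120 N, or if a joint passes its speed limit or range.

ROBOT

A 7-joint arm with a two-finger parallel gripper is mounted at the origin on the work surface. World frame = base frame: x ahead of the robot, y to its left, z up, the work surface at z = 0. Lengths are in m, angles in rad, forces in N, time in s.
With the tool pointing down it reaches from about 0.425 to 0.95 m from the base axis. Payload 4.7 kg.
Tool frame: the origin (TCP) lies between the finger pads; the fingertips stand 25 mm ahead of it and the grasp point (between the pads) lies 6 mm ahead of it (r.tips_ahead is the z of the fingertips in the tool frame, in m); z points along the fingers, y is the line along which they close (so a half turn about z gives the same grasp; the last joint's range is limited). The gripper opens to 85 mm and grips with 20 to 120 N. Pads are 22 mm wide; open, the fingers measure 114 mm over their backs; the gripper's body (76 mm by 85 mm) begins 54 mm behind the grasp point. The pads swing forward as they close: fully open they stand 13 mm farther back than shut.
Start: joints at [1.273, 0.469, -0.049, 1.532, 0.024, 1.141, -0.082], TCP at [0.179, -0.651, 0.256] pointing down, gripper open.
Joint ranges: [-2.59, 2.59], [-0.33, 1.99], [-1.39, 1.29], [0.1, 2.45], [-1.04, 4.18], [0.21, 1.99], [-2.66, 2.66]. Speed limits (rad/s): [2.57, 2.57, 3.14, 3.14, 3.14, 3.14, 3.14].

INTERFACE

Orientations are given as a unit quaternion [w, x, y, z].
In Python, from bench import r, optics gives the robot as it stands. The module is installed in compiled form; this text tells all that it offers.
- The arm moves only by the tool arm_command, never from a script. Its argument "series" is a list of rows, each an object with "linear": the shift along the tool's x, y, z in units of 30 mm (1.0 is 30 mm), a list of three; "turn": the turn, a rotation vector about the tool's x, y, z in degrees, a list of three. A call has 1 to 12 rows; each row is the pose to reach, as a shift and turn from the pose commanded when the call began, along the tool's axes at that moment; what a row does not reach only later rows make up. A row lasts 1/12 s, in which the tool goes at most 41.7 mm and 7.16 degrees, less where a joint would pass 70% of its speed; a pose out of reach is approached as far as the arm can. A call with a gripper value outside its range is refused whole. "fingers" is the closure, from 0 (fully open) to 1 (shut), set as the call begins (left out, the last holds). The fingers move at their own pace and stop on an object; "squeeze" is the grip in N (left out, the last holds). Time passes only in rows, so rows that repeat a pose let the fingers close. It gives the time, the measured TCP pose, the force, the opening and the grip force at its end, in the units of the state.
- r.state(): the state, without advancing time (a new reading comes with each control period).
- optics.camera(name): name is "scene" or "top" or "wrist"; returns the picture (400x640x3 uint8, blue, green, red); there is no depth.
- optics.calibration(name): a dict with "camera_matrix" (3x3 intrinsics, pixels), "k1" (the pictures are not rectified: a ray, as slopes to the right and down, at radius r is drawn at 1 + k1 r^2 times it, then the intrinsics apply), "extrinsics" (4x4, takes a point from world to camera coordinates). Camera axes: x right, y down, z forward; pixel columns grow to the right and rows downward; lengths in m; the calibration is good to about 2 mm. A picture is of the moment at which its call begins: read the wrist's pose just before it. calibration takes no time and is no camera call; for the wrist camera it gives the pose at the moment of the call.
- r.finish_job(): hands the job in; it is judged then, once.
The state is a dict: "t": time; "joint_positions": joint angles; "qvel": joint speeds; "joint_efforts": joint torques, N m; "ee_pos": TCP position; "orientation": TCP orientation; "wrist_force": force on the tool from outside, world axes, zero at the start; "ft_torque": the same for the moment, N m; "width": finger opening in m; "gripper_force": force on a finger pad.
Only numpy, scipy, OpenCV 4.12 (cv2) and the standard library are available. Lean on these libraries where they do the work, as an engineer would, in place of code of your own. Each camera call takes 0.05 s, during which the arm holds its last target. There are 200 camera calls.

## Working session

There is one attempt and no reset: what is moved stays moved. The work goes in short steps, Python scripts to look and compute and a tool call to move; the robot and the scene stay as the last step left them, time stands still between calls to the robot, and variables do not carry over. Pictures are saved under pics/ and viewed, at most 10 in all, crops included, and the job is handed in when it is done.

Besides the shell and the picture viewer there is one more tool, called after "Emit:" as name(argument=value, ...), one argument or row to a line, values as JSON. arm_command: Moves the arm, as the interface text tells. Its arguments: {"type":"object","properties":{"series":{"type":"array","items":{"type":"object","properties":{"linear":{"type":"array","items":{"type":"number"}},"turn":{"type":"array","items":{"type":"number"}}}}},"fingers":{"type":"number"},"squeeze":{"type":"number"}},"required":["series"]}

```bash
mkdir -p pics; python3 - <<'E'
from bench import r, optics
import cv2, numpy as np
s=r.state(); print({k:np.round(v,3) for k,v in s.items()}, r.tips_ahead)
for n in("scene","top"):
    cv2.imwrite(f"pics/{n}1.png",optics.camera(n)); c=optics.calibration(n); print(n,np.round(c["camera_matrix"],1).tolist(),c["k1"],np.round(c["extrinsics"],3).tolist())
E
```

```text
{'t': np.float64(0.0), 'joint_positions': array([ 1.273,  0.469, -0.049,  1.534,  0.024,  1.141, -0.082]), 'qvel': array([-0.   , -0.002,  0.002,  0.001, -0.001, -0.001, -0.   ]), 'joint_efforts': array([ 1.0000e-03, -5.1031e+01, -4.7000e-02, -2.3771e+01,  1.1000e-02,
        8.0000e-03, -0.0000e+00]), 'ee_pos': array([ 0.179, -0.65 ,  0.255]), 'orientation': array([-0.001,  0.991,  0.134, -0.   ]), 'wrist_force': array([ 0.498, -0.204,  0.146]), 'ft_torque': array([ 0.034, -0.074,  0.005]), 'gripper_force': np.float64(0.0), 'width': np.float64(0.085)} 0.025
scene [[459.9, 0.0, 316.1], [0.0, 459.9, 199.3], [0.0, 0.0, 1.0]] -0.0836893304557242 [[-0.843, 0.537, -0.005, 0.495], [0.367, 0.569, -0.736, -0.045], [-0.393, -0.623, -0.677, 1.578], [0.0, 0.0, 0.0, 1.0]]
top [[499.9, 0.0, 316.7], [0.0, 499.9, 196.9], [0.0, 0.0, 1.0]] -0.053725029725138665 [[0.029, -0.999, 0.025, -0.128], [-0.999, -0.029, -0.029, 0.514], [0.03, -0.024, -0.999, 1.457], [0.0, 0.0, 0.0, 1.0]]
```

View pics/scene1.png

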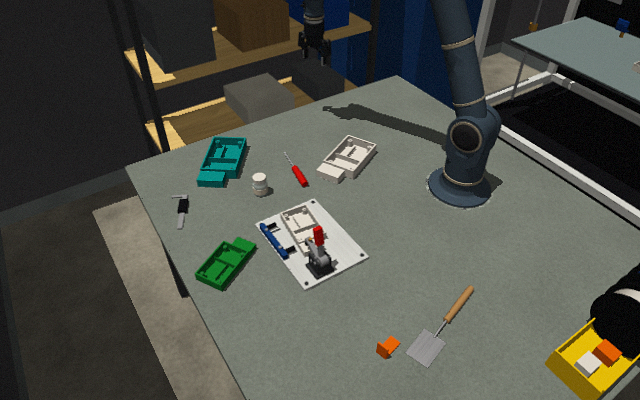

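View pics/top1.png

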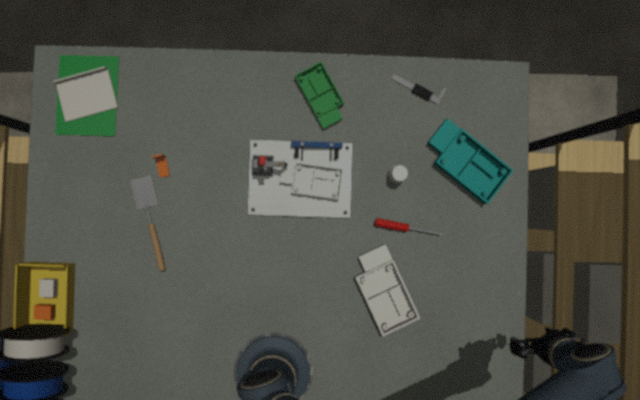

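Lookalikes, in the top image: white tray on the plate (316,182), larger white tray off the plate (387,290), green (320,95), turquoise (470,162). I choose the smaller white one on the plate and will check it in a close crop.

```bash
python3 - <<'E'
import cv2
a=cv2.imread("pics/top1.png")[130:225,240:360]
cv2.imwrite("pics/crop1.png",cv2.resize(a,None,fx=6,fy=6,interpolation=cv2.INTER_CUBIC))
E
```

```text
(no output)
```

View pics/crop1.png

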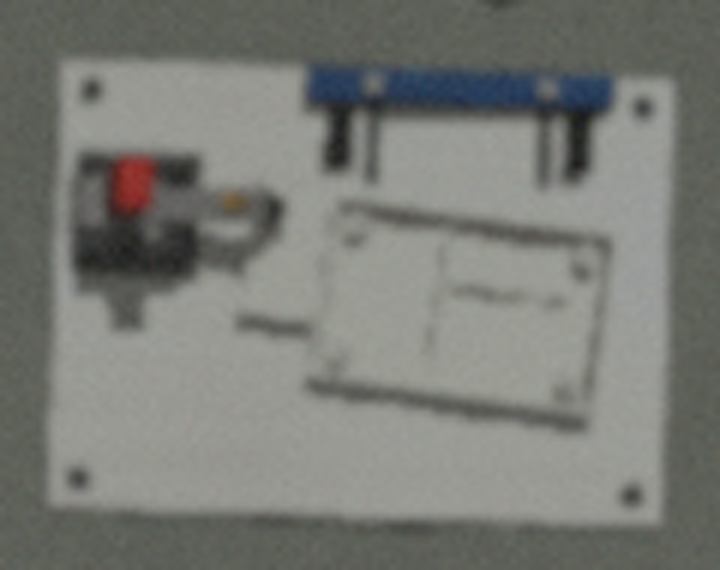

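The crop confirms the small white tray: it sits on the plate, its near edge runs from about (308,385) to (588,428), and its lug is on the left near (270,300). Next I'll fit the fixture pose from the plate corners.

```bash
cat > h.py <<'E'
from bench import r, optics
import cv2, numpy as np
from scipy.spatial.transform import Rotation as R
def ray(cal,uv):
    K=np.array(cal["camera_matrix"]);E=np.array(cal["extrinsics"]);uv=np.atleast_2d(np.float64(uv))
    p=cv2.undistortPoints(uv[:,None],K,np.array([cal["k1"],0,0,0.]))[:,0]
    # k1 convention: same form as OpenCV radial
    d=np.c_[p,np.ones(len(p))]@E[:3,:3]; o=-E[:3,:3].T@E[:3,3]
    return o,d
def onz(cal,uv,z):
    o,d=ray(cal,uv); z=np.broadcast_to(z,len(d)); return o+d*((z-o[2])/d[:,2])[:,None]
def rigid(P,Q): # 2D P->Q
    a,b=P.mean(0),Q.mean(0);c=complex
    z=np.sum(((Q-b)@[1,1j])*np.conj((P-a)@[1,1j]));th=np.angle(z)
    Rm=np.array([[np.cos(th),-np.sin(th)],[np.sin(th),np.cos(th)]]);return th,Rm,b-Rm@a
def proj(cal,X):
    E=np.array(cal["extrinsics"]);X=np.atleast_2d(X)
    return cv2.projectPoints(X,cv2.Rodrigues(E[:3,:3])[0],E[:3,3],np.array(cal["camera_matrix"]),np.array([cal["k1"],0,0,0.]))[0][:,0]
def toolmove(target,st): # world displacement -> tool axes units
    w,x,y,z=st["orientation"];return R.from_quat([x,y,z,w]).inv().apply(np.array(target)-st["ee_pos"])/0.03
E
python3 - <<'E'
from h import *
c=optics.calibration("top"); f=lambda l:np.array(l)/6.+[240,130]
P=np.array([[.12,.195],[.12,-.105],[-.1,-.105],[-.1,.195]])
Q=onz(c,f([[62,62],[674,80],[662,522],[48,505]]),.012)[:,:2]
th,Rm,t=rigid(P,Q);print(th,t,np.round((Q-(P@Rm.T+t))*1000,1))
inv=lambda W:(np.round((W[:,:2]-t)@Rm*1000,1))
print("buttons ends",inv(onz(c,f([[338,172],[578,182]]),.022)))
print("encl corners top z40", inv(onz(c,f([[340,203],[610,238],[588,420],[308,380]]),.040)))
print("red",inv(onz(c,f([[132,185]]),.165)))
print(-np.array(c["extrinsics"])[:3,:3].T@np.array(c["extrinsics"])[:3,3])
p0=t+Rm@[0.0,0.03];print("view",p0)
E
```

```text
0.0011310209277916815 [ 0.55968347 -0.10865425] [[-1.9 -0.3]
 [-1.6  0.1]
 [ 1.7  0.5]
 [ 1.8 -0.4]]
buttons ends [[ 67.1  58.2]
 [ 65.8 -58.4]]
encl corners top z40 [[ 50.4  56.5]
 [ 37.4 -73.4]
 [-50.2 -65.1]
 [-34.9  69.4]]
red [[ 43.7 145.4]]
[ 0.47334741 -0.07740214  1.47405261]
view [ 0.55964954 -0.07865427]
```

```bash
python3 - <<'E'
from h import *
s=r.state()
print(toolmove([.475,-.139,.2],s), R.from_quat(np.roll(s["orientation"],-1)).as_matrix().round(3).tolist())
E
```

```text
[ 14.03392931 -13.80841539   1.86950148] [[0.964, 0.266, -0.0], [0.266, -0.964, 0.002], [-0.0, -0.002, -1.0]]
```

Emit:
arm_command(
  series=[
    {"linear":[1,-1,0.2],"turn":[0,0,0]},
    {"linear":[2,-2,0.4],"turn":[0,0,4]},
    {"linear":[3,-3,0.6],"turn":[0,0,8]},
    {"linear":[4,-4,0.8],"turn":[0,0,12]},
    {"linear":[5,-5,1],"turn":[0,0,15.4]},
    {"linear":[6,-6,1],"turn":[0,0,15.4]},
    {"linear":[7,-7,1],"turn":[0,0,15.4]},
    {"linear":[8,-8,1],"turn":[0,0,15.4]},
    {"linear":[9,-9,1],"turn":[0,0,15.4]},
    {"linear":[10,-10,1],"turn":[0,0,15.4]},
    {"linear":[11,-11,1],"turn":[0,0,15.4]},
    {"linear":[12,-12,1],"turn":[0,0,15.4]},
  ],
  fingers=1,
  squeeze=40,
)

```text
t: 1.1
ee_pos: [0.4256, -0.2158, 0.2263]
orientation: [0.0, 1.0, -0.0, -0.0]
wrist_force: [0.7, 0.1, 0.5]
width: -0.0003
gripper_force: 0.0
```

```bash
python3 - <<'E'
from h import *
s=r.state()
print(toolmove([.475,-.139,.15],s), s["ee_pos"],R.from_quat(np.roll(s["orientation"],-1)).as_matrix().round(3).tolist(),s["t"],s["width"],s["wrist_force"])
E
```

```text
[ 1.64839712 -2.56209013  2.54102043] [ 0.42555062 -0.2158411   0.22625403] [[1.0, -0.0, -0.0], [-0.0, -1.0, -0.0], [-0.0, 0.0, -1.0]] 1.1 -0.0003255952061599022 [0.749832   0.08578705 0.46720091]
```

Emit:
arm_command(
  series=[
    {"linear":[0.8,-1.3,0.6],"turn":[0,0,0]},
    {"linear":[1.6,-2.6,1.6],"turn":[0,0,0]},
    {"linear":[1.6,-2.6,2.8],"turn":[0,0,0]},
    {"linear":[1.6,-2.6,4.0],"turn":[0,0,0]},
    {"linear":[1.6,-2.6,5.0],"turn":[0,0,0]},
    {"linear":[1.6,-2.6,5.7],"turn":[0,0,0]},
    {"linear":[1.6,-2.6,6.0],"turn":[0,0,0]},
    {"linear":[1.6,-2.6,6.0],"turn":[0,0,0]},
    {"linear":[1.6,-2.6,6.0],"turn":[0,0,0]},
  ],
)

```text
t: 1.85
ee_pos: [0.4737, -0.1399, 0.0467]
orientation: [0.0, 1.0, -0.0, 0.0]
wrist_force: [-0.1, 0.1, 0.7]
width: 0.0001
gripper_force: 0.0
```

```bash
python3 - <<'E'
from h import *
cv2.imwrite("pics/w1.png",optics.camera("wrist"));cv2.imwrite("pics/t2.png",optics.camera("top"))
a=cv2.imread("pics/t2.png")[120:240,235:365]
b=cv2.resize(a,(520,480),interpolation=cv2.INTER_CUBIC)
w=cv2.resize(cv2.imread("pics/w1.png"),(280,175));w=cv2.copyMakeBorder(w,0,305,0,0,0)
cv2.imwrite("pics/c2.png",np.hstack([b,w]))
E
```

```text
(no output)
```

View pics/c2.png

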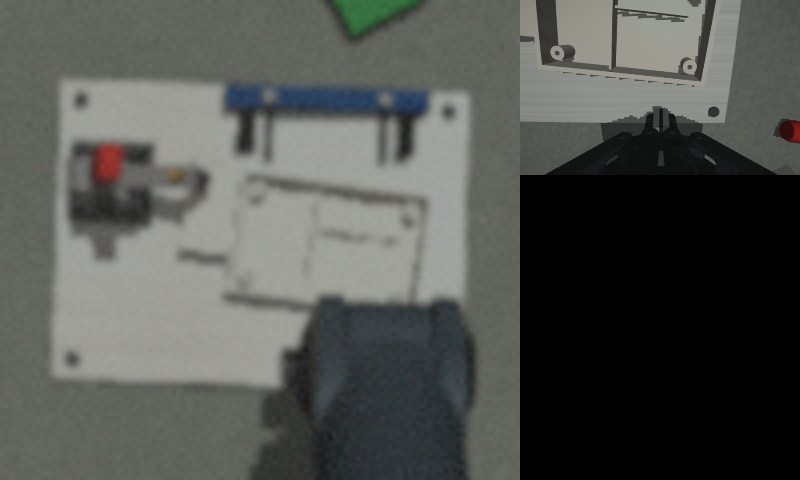

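Emit:
arm_command(
  series=[
    {"linear":[0.2,0,0.03],"turn":[0,0,0]},
    {"linear":[0.4,0,0.03],"turn":[0,0,0]},
    {"linear":[0.6,0,0.03],"turn":[0,0,0]},
    {"linear":[0.75,0,0.03],"turn":[0,0,0]},
    {"linear":[0.85,0,0.03],"turn":[0,0,0]},
    {"linear":[0.95,0,0.03],"turn":[0,0,0]},
    {"linear":[1.05,0,0.03],"turn":[0,0,0]},
    {"linear":[1.15,0,0.03],"turn":[0,0,0]},
  ],
)

```text
t: 2.62
ee_pos: [0.507, -0.14, 0.0452]
orientation: [0.0, 1.0, -0.0, -0.001]
wrist_force: [-2.6, -1.4, 1.9]
width: 0.0001
gripper_force: 1.1
```

```bash
cat > enc.py <<'E'
from h import *
import sys
im=optics.camera("wrist");c=optics.calibration("wrist");np.set_printoptions(suppress=True)
s=r.state();print(s["t"],s["ee_pos"].round(4),s["wrist_force"].round(1))
cv2.imwrite("pics/w_%s.png"%sys.argv[1],im);np.savez("pics/w_%s.npz"%sys.argv[1],K=c["camera_matrix"],k=c["k1"],E=c["extrinsics"])
E
python3 enc.py a
```

```text
2.6667 [ 0.5078 -0.14    0.0452] [-0.6 -0.7 -0.1]
```

View pics/w_a.png

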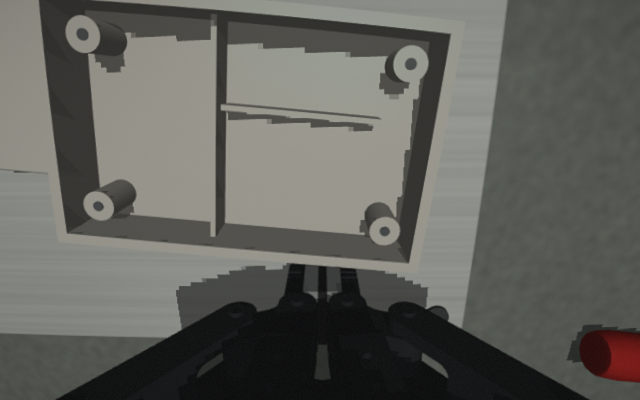

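In contact. The near wall's outer top edge runs (60,240)–(418,270) and its far right corner is at (465,22).

```bash
cat > pose.py <<'E'
from h import *
def pts(name,uv,z=.04):
    d=np.load(f"pics/w_{name}.npz");c=dict(camera_matrix=d["K"],k1=float(d["k"]),extrinsics=d["E"])
    return (onz(c,uv,z)[:,:2]-[.5597,-.1087])*1000
E
python3 -c "
from pose import *
p=pts('a',[[60,240],[418,270],[465,22]]);print(p.round(1)); d=p[0]-p[1];print(np.arctan2(-d[0],d[1]),np.linalg.norm(d)); c=p[:2].mean(0)
q=pts('a',[[505,0],[462,330]],.012);print(q)"
```

```text
[[-30.9  70.5]
 [-43.6 -69.2]
 [ 45.3 -77.3]]
-0.09024181849647832 140.24899771823203
[[  57.86662585 -102.6865705 ]
 [ -94.45904294 -103.64036112]]
```

Emit:
arm_command(
  series=[
    {"linear":[0.07,0,0],"turn":[0,0,0]},
    {"linear":[0.14,0,0],"turn":[0,0,0]},
    {"linear":[0.21,0,0],"turn":[0,0,0]},
    {"linear":[0.28,0,0],"turn":[0,0,0]},
    {"linear":[0.33,0,0],"turn":[0,0,0]},
    {"linear":[0.33,0,0],"turn":[0,0,0]},
  ],
)

```text
t: 3.17
ee_pos: [0.5183, -0.1397, 0.0455]
orientation: [-0.0, 1.0, 0.0, 0.0]
wrist_force: [0.3, 0.3, 0.5]
width: -0.0002
gripper_force: 0.1
```

```bash
python3 enc.py b; python3 -c "
import cv2
cv2.imwrite('pics/cb.png',cv2.imread('pics/w_b.png')[150:350])"
```

```text
3.2167 [ 0.5183 -0.1396  0.0455] [ 0.4  0.3 -0.6]
```

View pics/cb.png

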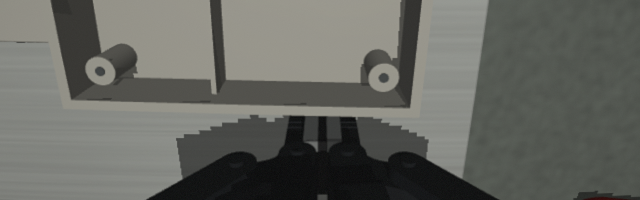

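The near edge is now almost straight, (65,258)–(420,266).

```bash
python3 -c "
from pose import *
p=pts('b',[[65,258],[420,266]]);print(p.round(1)); d=p[0]-p[1];print(np.arctan2(-d[0],d[1]),np.linalg.norm(d))"
```

```text
[[-28.4  71. ]
 [-31.5 -69.5]]
-0.021385260220818554 140.51576088348634
```

Emit:
arm_command(
  series=[
    {"linear":[0.05,0,0],"turn":[0,0,0]},
    {"linear":[0.1,0,0],"turn":[0,0,0]},
    {"linear":[0.1,0,0],"turn":[0,0,0]},
    {"linear":[-0.2,0,0],"turn":[0,0,0]},
    {"linear":[-0.2,-0.6,0],"turn":[0,0,0]},
    {"linear":[-0.2,-1.2,0],"turn":[0,0,0]},
    {"linear":[-0.1,-1.2,0],"turn":[0,0,0]},
    {"linear":[0,-1.2,0],"turn":[0,0,0]},
    {"linear":[0.05,-1.2,0],"turn":[0,0,0]},
    {"linear":[0.1,-1.2,0],"turn":[0,0,0]},
    {"linear":[0.15,-1.2,0],"turn":[0,0,0]},
    {"linear":[0.2,-1.2,0],"turn":[0,0,0]},
  ],
)

```text
t: 4.22
ee_pos: [0.5225, -0.1049, 0.0451]
orientation: [0.0, 1.0, -0.001, -0.001]
wrist_force: [-2.6, -0.2, 1.7]
width: -0.0003
gripper_force: 1.5
```

Emit:
arm_command(
  series=[
    {"linear":[0.03,0,0],"turn":[0,0,0]},
    {"linear":[0.06,0,0],"turn":[0,0,0]},
    {"linear":[0.06,0,0],"turn":[0,0,0]},
  ],
)

```text
t: 4.47
ee_pos: [0.5256, -0.1041, 0.0453]
orientation: [0.0, 1.0, -0.0, 0.0]
wrist_force: [-1.0, 0.0, -0.7]
width: -0.0001
gripper_force: 0.5
```

Emit:
arm_command(
  series=[
    {"linear":[0.03,0,0],"turn":[0,0,0]},
    {"linear":[0.06,0,0],"turn":[0,0,0]},
    {"linear":[0.06,0,0],"turn":[0,0,0]},
  ],
)

```text
t: 4.72
ee_pos: [0.5276, -0.1037, 0.0454]
orientation: [-0.0, 1.0, 0.0, 0.0]
wrist_force: [0.7, 0.6, -0.3]
width: -0.0002
gripper_force: 0.5
```

Emit:
arm_command(
  series=[
    {"linear":[0.04,0,0],"turn":[0,0,0]},
    {"linear":[0.08,0,0],"turn":[0,0,0]},
    {"linear":[0.08,0,0],"turn":[0,0,0]},
  ],
)

```text
t: 4.97
ee_pos: [0.5288, -0.1037, 0.0454]
orientation: [0.0, 1.0, 0.0, -0.001]
wrist_force: [-5.2, 0.9, 2.4]
width: -0.0
gripper_force: 2.2
```

```bash
python3 enc.py c; python3 -c "
import cv2
cv2.imwrite('pics/cc.png',cv2.imread('pics/w_c.png')[:350])"
```

```text
5.0167 [ 0.5288 -0.1037  0.0453] [-4.6  0.3  3.3]
```

View pics/cc.png

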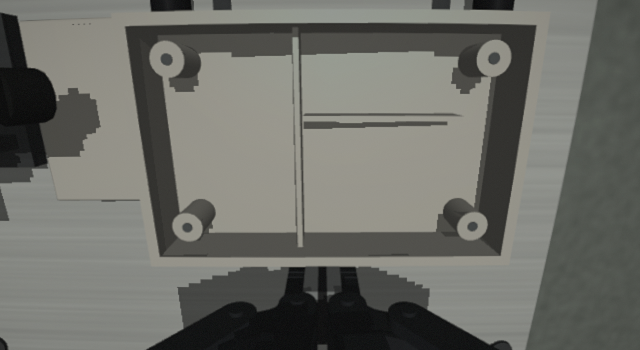

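It looks straight, with the near edge at row 264 and the far edge at row 14 on both ends. Force is 5 N, so I'll seat it to about 10 N.

Emit:
arm_command(
  series=[
    {"linear":[0.02,0,0],"turn":[0,0,0]},
    {"linear":[0.04,0,0],"turn":[0,0,0]},
    {"linear":[0.04,0,0],"turn":[0,0,0]},
  ],
)

```text
t: 5.27
ee_pos: [0.5289, -0.1037, 0.0452]
orientation: [0.0, 1.0, -0.0, -0.002]
wrist_force: [-7.8, 1.0, 5.3]
width: 0.0001
gripper_force: 3.7
```

Emit:
arm_command(
  series=[
    {"linear":[0.02,0,0],"turn":[0,0,0]},
    {"linear":[0.03,0,0],"turn":[0,0,0]},
    {"linear":[0.03,0,0],"turn":[0,0,0]},
  ],
)

```text
t: 5.52
ee_pos: [0.5289, -0.1037, 0.0452]
orientation: [0.0, 1.0, -0.0, -0.003]
wrist_force: [-9.3, 0.8, 7.2]
width: -0.0001
gripper_force: 4.6
```

Now a touch test on each side: if it rests on both buttons, the wall position should be the same at both.

Emit:
arm_command(
  series=[
    {"linear":[-0.4,0,0],"turn":[0,0,0]},
    {"linear":[-0.4,0.5,0],"turn":[0,0,0]},
    {"linear":[-0.4,1.0,0],"turn":[0,0,0]},
    {"linear":[-0.25,1.0,0],"turn":[0,0,0]},
    {"linear":[-0.18,1.0,0],"turn":[0,0,0]},
    {"linear":[-0.12,1.0,0],"turn":[0,0,0]},
    {"linear":[-0.08,1.0,0],"turn":[0,0,0]},
    {"linear":[-0.04,1.0,0],"turn":[0,0,0]},
    {"linear":[-0.02,1.0,0],"turn":[0,0,0]},
    {"linear":[-0.02,1.0,0],"turn":[0,0,0]},
  ],
)

```text
t: 6.35
ee_pos: [0.5291, -0.133, 0.045]
orientation: [-0.0, 1.0, 0.0, -0.002]
wrist_force: [-5.7, -0.1, 4.2]
width: 0.0004
gripper_force: 3.0
```

Emit:
arm_command(
  series=[
    {"linear":[-0.4,0,0],"turn":[0,0,0]},
    {"linear":[-0.4,-0.7,0],"turn":[0,0,0]},
    {"linear":[-0.4,-1.4,0],"turn":[0,0,0]},
    {"linear":[-0.4,-2.0,0],"turn":[0,0,0]},
    {"linear":[-0.25,-2.0,0],"turn":[0,0,0]},
    {"linear":[-0.18,-2.0,0],"turn":[0,0,0]},
    {"linear":[-0.12,-2.0,0],"turn":[0,0,0]},
    {"linear":[-0.08,-2.0,0],"turn":[0,0,0]},
    {"linear":[-0.04,-2.0,0],"turn":[0,0,0]},
    {"linear":[0,-2.0,0],"turn":[0,0,0]},
    {"linear":[0,-2.0,0],"turn":[0,0,0]},
  ],
)

```text
t: 7.27
ee_pos: [0.5292, -0.0746, 0.045]
orientation: [0.0, 1.0, -0.001, -0.002]
wrist_force: [-5.3, 0.1, 3.6]
width: -0.0001
gripper_force: 2.5
```

Both sides agree to 0.1 mm. One last push at mid-wall, then retract.

Emit:
arm_command(
  series=[
    {"linear":[-0.4,0,0],"turn":[0,0,0]},
    {"linear":[-0.4,0.5,0],"turn":[0,0,0]},
    {"linear":[-0.4,1.0,0],"turn":[0,0,0]},
    {"linear":[-0.25,1.0,0],"turn":[0,0,0]},
    {"linear":[-0.18,1.0,0],"turn":[0,0,0]},
    {"linear":[-0.12,1.0,0],"turn":[0,0,0]},
    {"linear":[-0.06,1.0,0],"turn":[0,0,0]},
    {"linear":[0,1.0,0],"turn":[0,0,0]},
    {"linear":[0.05,1.0,0],"turn":[0,0,0]},
    {"linear":[0.1,1.0,0],"turn":[0,0,0]},
    {"linear":[0.1,1.0,0],"turn":[0,0,0]},
  ],
)

```text
t: 8.18
ee_pos: [0.5293, -0.1031, 0.0445]
orientation: [0.0, 1.0, 0.0, -0.006]
wrist_force: [-11.3, 0.2, 7.5]
width: -0.0002
gripper_force: 5.3
```

Emit:
arm_command(
  series=[
    {"linear":[-0.2,0,0],"turn":[0,0,0]},
    {"linear":[-0.5,0,0],"turn":[0,0,0]},
    {"linear":[-0.8,0,0],"turn":[0,0,0]},
    {"linear":[-0.8,0,-1],"turn":[0,0,0]},
    {"linear":[-0.8,0,-2],"turn":[0,0,7]},
    {"linear":[-0.8,0,-3],"turn":[0,0,14]},
    {"linear":[-0.8,0,-4],"turn":[0,0,21]},
    {"linear":[-0.8,0,-5],"turn":[0,0,28]},
    {"linear":[-0.8,0,-6],"turn":[0,0,35]},
    {"linear":[-0.8,0,-6],"turn":[0,0,42]},
    {"linear":[-0.8,0,-6],"turn":[0,0,49]},
    {"linear":[-0.8,0,-6],"turn":[0,0,56]},
  ],
)

```text
t: 9.18
ee_pos: [0.5101, -0.1036, 0.2263]
orientation: [-0.0, 0.882, -0.472, 0.001]
wrist_force: [0.3, 0.1, -1.4]
width: -0.0
gripper_force: 0.0
```

```bash
python3 - <<'E'
from h import *
s=r.state();print(s["t"],s["ee_pos"],s["joint_positions"].round(2),R.from_quat(np.roll(s["orientation"],-1)).as_matrix().round(3).tolist())
im=optics.camera("top");cv2.imwrite("pics/t3.png",im)
s1=optics.camera("scene")
a=cv2.resize(im[120:240,235:365],(520,480),interpolation=cv2.INTER_CUBIC)
b=cv2.resize(s1[180:300,240:310],(280,480),interpolation=cv2.INTER_CUBIC)
cv2.imwrite("pics/c3.png",np.hstack([a,b]))
E
```

```text
9.1833 [ 0.51010407 -0.10357471  0.22628032] [ 0.2   0.25 -0.09  1.93  0.03  0.96 -2.46] [[0.554, -0.832, 0.003], [-0.832, -0.554, -0.0], [0.002, -0.002, -1.0]]
```

View pics/c3.png

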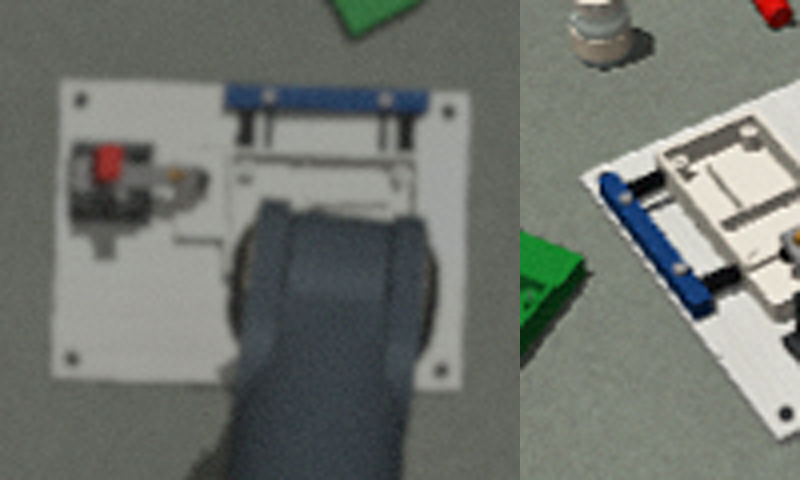

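The enclosure is home on both buttons in both views (top: far edge at row 158, button ends at 145; scene: both button ends touch). Now move to the lever, turning the tool so the fingers push broadside.

Emit:
arm_command(
  series=[
    {"linear":[0,-0.5,0],"turn":[0,0,-7]},
    {"linear":[0,-1.0,0],"turn":[0,0,-14]},
    {"linear":[-0.1,-1.5,0],"turn":[0,0,-21]},
    {"linear":[-0.2,-2,0],"turn":[0,0,-28]},
    {"linear":[-0.3,-2.5,0],"turn":[0,0,-35]},
    {"linear":[-0.4,-3,0],"turn":[0,0,-42]},
    {"linear":[-0.5,-3.5,0],"turn":[0,0,-49]},
    {"linear":[-0.6,-4,0],"turn":[0,0,-56]},
    {"linear":[-0.6,-4.2,0],"turn":[0,0,-63]},
    {"linear":[-0.6,-4.2,0],"turn":[0,0,-70]},
    {"linear":[-0.6,-4.2,0],"turn":[0,0,-77]},
    {"linear":[-0.6,-4.2,0],"turn":[0,0,-84]},
  ],
)

```text
t: 10.28
ee_pos: [0.6043, -0.0181, 0.225]
orientation: [-0.0, 0.969, 0.247, -0.0]
wrist_force: [0.2, -0.4, 0.1]
width: -0.0003
gripper_force: 0.0
```

Emit:
arm_command(
  series=[
    {"linear":[0,0,0.2],"turn":[0,0,-7]},
    {"linear":[0,0,0.4],"turn":[0,0,-14]},
    {"linear":[0,0,0.6],"turn":[0,0,-21]},
    {"linear":[0,0,0.8],"turn":[0,0,-28]},
    {"linear":[0,0,0.9],"turn":[0,0,-35]},
    {"linear":[0,0,0.9],"turn":[0,0,-42]},
    {"linear":[0,0,0.9],"turn":[0,0,-49]},
    {"linear":[0,0,0.9],"turn":[0,0,-56]},
    {"linear":[0,0,0.9],"turn":[0,0,-62.3]},
    {"linear":[0,0,0.9],"turn":[0,0,-62.3]},
  ],
)

```text
t: 11.12
ee_pos: [0.6043, -0.0185, 0.198]
orientation: [-0.0, 0.704, 0.711, 0.0]
wrist_force: [0.6, -0.7, -0.1]
width: -0.0002
gripper_force: 0.0
```

```bash
python3 - <<'E'
from h import *
s=r.state();print(s["t"],s["ee_pos"].round(4),s["joint_positions"].round(2),s["wrist_force"].round(1),R.from_quat(np.roll(s["orientation"],-1)).as_matrix().round(3).tolist())
# path: lower front edge (TCP + b in y, tip 25 below) follows lever face at rho
p=np.array([.0563,.060]);b=.0115
for f in [-.2,0,.2,.4,.6,.8,1.,1.1,1.2,1.3,1.4,1.5]:
    rho=.093; q=p+rho*np.array([np.sin(f),np.cos(f)])+.008*np.array([-np.cos(f),np.sin(f)])
    t=q+[-b,.025]
    print(f, t.round(4))
E
```

```text
11.1167 [ 0.6043 -0.0185  0.198 ] [ 0.43  0.49 -0.63  1.74  0.33  1.02 -0.32] [ 0.6 -0.7 -0.1] [[-0.01, 1.0, -0.0], [1.0, 0.01, 0.001], [0.001, -0.0, -1.0]]
-0.2 [0.0185 0.1746]
0 [0.0368 0.178 ]
0.2 [0.0554 0.1777]
0.4 [0.0736 0.1738]
0.6 [0.0907 0.1663]
0.8 [0.1059 0.1555]
1.0 [0.1187 0.142 ]
1.1 [0.1241 0.1343]
1.2 [0.1286 0.1262]
1.3 [0.1323 0.1176]
1.4 [0.1351 0.1087]
1.5 [0.137  0.0996]
```

Emit:
arm_command(
  series=[
    {"linear":[0,0,0.4],"turn":[0,0,0]},
    {"linear":[0.3,0,0.77],"turn":[0,0,0]},
    {"linear":[0.6,0,0.77],"turn":[0,0,0]},
    {"linear":[0.8,0,0.77],"turn":[0,0,0]},
    {"linear":[0.95,0,0.77],"turn":[0,0,0]},
    {"linear":[1.1,0,0.77],"turn":[0,0,0]},
    {"linear":[1.25,0,0.75],"turn":[0,0,0]},
    {"linear":[1.4,0,0.72],"turn":[0,0,0]},
    {"linear":[1.4,0,0.72],"turn":[0,0,0]},
  ],
)

```text
t: 11.87
ee_pos: [0.6045, 0.0246, 0.1774]
orientation: [0.0, 0.705, 0.709, 0.0]
wrist_force: [-0.4, -0.2, -0.2]
width: 0.0002
gripper_force: 0.0
```

Emit:
arm_command(
  series=[
    {"linear":[0.12,0,0],"turn":[0,0,0]},
    {"linear":[0.24,0,0],"turn":[0,0,0]},
    {"linear":[0.36,0,0],"turn":[0,0,0]},
    {"linear":[0.48,0,0],"turn":[0,0,0]},
    {"linear":[0.48,0,0],"turn":[0,0,0]},
  ],
)

```text
t: 12.28
ee_pos: [0.6045, 0.0386, 0.1771]
orientation: [0.0, 0.705, 0.709, 0.0]
wrist_force: [0.9, -1.1, 1.9]
width: -0.0003
gripper_force: 0.8
```

```bash
python3 - <<'E'
from h import *
w=optics.camera("wrist");s1=optics.camera("scene");print(r.state()["wrist_force"])
b=cv2.resize(s1[200:300,260:350],(360,400),interpolation=cv2.INTER_CUBIC)
w=cv2.copyMakeBorder(cv2.resize(w,(440,275)),0,125,0,0,0)
cv2.imwrite("pics/c4.png",np.hstack([b,w]))
E
```

```text
[-0.05503531 -1.40813552  1.0780374 ]
```

View pics/c4.png

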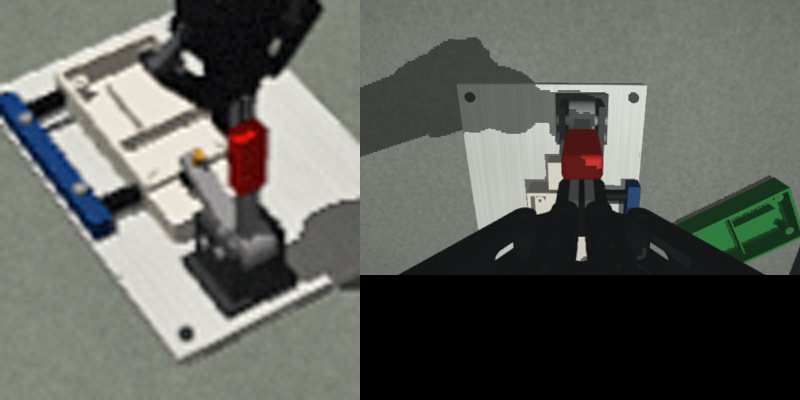

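The fingers are centred on the red grip and just touching it. Now follow the arc.

Emit:
arm_command(
  series=[
    {"linear":[0.15,0,0],"turn":[0,0,0]},
    {"linear":[0.3,0,0],"turn":[0,0,0]},
    {"linear":[0.45,0,0],"turn":[0,0,0]},
    {"linear":[0.6,0,0],"turn":[0,0,0]},
    {"linear":[0.75,0,0.01],"turn":[0,0,0]},
    {"linear":[0.9,0,0.03],"turn":[0,0,0]},
    {"linear":[1.05,0,0.08],"turn":[0,0,0]},
    {"linear":[1.2,0,0.13],"turn":[0,0,0]},
  ],
)

```text
t: 13.05
ee_pos: [0.6044, 0.0733, 0.1733]
orientation: [0.001, 0.705, 0.709, -0.0]
wrist_force: [-0.3, -5.7, 5.4]
width: -0.0
gripper_force: 3.8
```

Emit:
arm_command(
  series=[
    {"linear":[0.15,0,0.06],"turn":[0,0,0]},
    {"linear":[0.3,0,0.12],"turn":[0,0,0]},
    {"linear":[0.44,0,0.19],"turn":[0,0,0]},
    {"linear":[0.58,0,0.27],"turn":[0,0,0]},
  ],
)

```text
t: 13.38
ee_pos: [0.6044, 0.0916, 0.166]
orientation: [0.001, 0.705, 0.709, 0.0]
wrist_force: [-1.2, -4.8, 8.3]
width: -0.0004
gripper_force: 4.3
```

Emit:
arm_command(
  series=[
    {"linear":[0.13,0,0.08],"turn":[0,0,0]},
    {"linear":[0.25,0,0.17],"turn":[0,0,0]},
    {"linear":[0.37,0,0.26],"turn":[0,0,0]},
    {"linear":[0.48,0,0.36],"turn":[0,0,0]},
    {"linear":[0.59,0,0.46],"turn":[0,0,0]},
    {"linear":[0.7,0,0.57],"turn":[0,0,0]},
    {"linear":[0.8,0,0.68],"turn":[0,0,0]},
    {"linear":[0.89,0,0.8],"turn":[0,0,0]},
  ],
)

```text
t: 14.05
ee_pos: [0.6044, 0.1205, 0.1424]
orientation: [0.0, 0.705, 0.709, 0.002]
wrist_force: [0.3, -0.4, 6.9]
width: 0.0003
gripper_force: 3.4
```

Emit:
arm_command(
  series=[
    {"linear":[0.08,0,0.12],"turn":[0,0,0]},
    {"linear":[0.15,0,0.24],"turn":[0,0,0]},
    {"linear":[0.22,0,0.37],"turn":[0,0,0]},
    {"linear":[0.28,0,0.5],"turn":[0,0,0]},
    {"linear":[0.34,0,0.63],"turn":[0,0,0]},
    {"linear":[0.39,0,0.77],"turn":[0,0,0]},
  ],
)

```text
t: 14.55
ee_pos: [0.603, 0.1309, 0.117]
orientation: [-0.001, 0.705, 0.709, -0.0]
wrist_force: [-1.3, -0.5, -1.1]
width: -0.0005
gripper_force: 0.0
```

Contact is lost past center, so the lever has likely snapped shut. Retreat and look.

Emit:
arm_command(
  series=[
    {"linear":[0,0,-1],"turn":[0,0,0]},
    {"linear":[0,0,-2],"turn":[0,0,0]},
    {"linear":[0,0,-3],"turn":[0,0,0]},
    {"linear":[0,0,-4],"turn":[0,0,0]},
    {"linear":[1,-1,-5],"turn":[0,0,0]},
    {"linear":[2,-2,-5],"turn":[0,0,0]},
    {"linear":[3,-3,-5],"turn":[0,0,0]},
    {"linear":[4,-4,-5],"turn":[0,0,0]},
    {"linear":[5,-5,-5],"turn":[0,0,0]},
    {"linear":[5,-5,-5],"turn":[0,0,0]},
  ],
)

```text
t: 15.38
ee_pos: [0.4465, 0.2842, 0.2676]
orientation: [-0.002, 0.702, 0.712, -0.001]
wrist_force: [-1.3, 1.0, 0.6]
width: 0.0003
gripper_force: 0.0
```

```bash
python3 - <<'E'
from h import *
im=optics.camera("top");s1=optics.camera("scene");print(r.state()["t"],r.state()["ee_pos"])
a=cv2.resize(im[130:225,240:360],(480,380),interpolation=cv2.INTER_CUBIC)
b=cv2.resize(s1[190:295,250:338],(318,380),interpolation=cv2.INTER_CUBIC)
cv2.imwrite("pics/c5.png",np.hstack([a,b]))
E
```

```text
15.4833 [0.44963152 0.28155213 0.26734867]
```

View pics/c5.png

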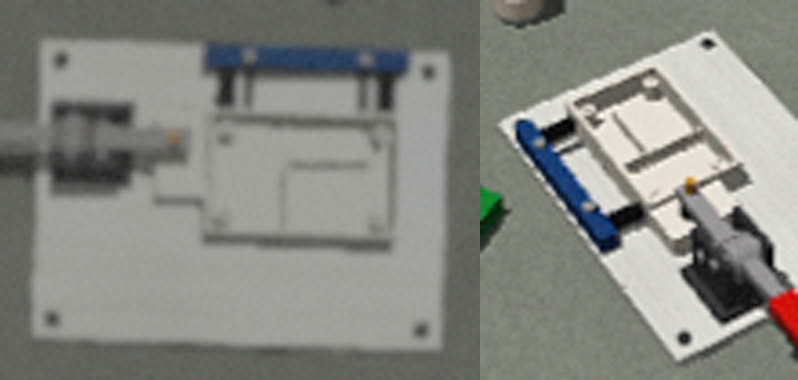

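The lever is closed (level, outward), the foot is on the lug, and the far edge is at the buttons. Next I'll check numerically that the enclosure didn't shift during clamping.

```bash
python3 - <<'E'
from h import *
im=optics.camera("top").astype(np.float32);old=cv2.imread("pics/t3.png").astype(np.float32)
g=lambda i,x0,x1,y0=150,y1=166:cv2.cvtColor(i,cv2.COLOR_BGR2GRAY)[y0:y1,x0:x1]
for x0,x1 in((293,315),(315,337)):
    print(cv2.phaseCorrelate(g(old,x0,x1),g(im,x0,x1)))
    # dark line of far wall: weighted row of darkness
    for i in(old,im):
        p=g(i,x0,x1).mean(1);print(p.round(0).tolist())
p=cv2.cvtColor(im,cv2.COLOR_BGR2GRAY)[140:170]
print("btnL",p[:,295:298].mean(1).round(0).tolist());print("btnR",p[:,335:338].mean(1).round(0).tolist())
E
```

```text
((-0.11774461431774519, 0.058204155610560804), 0.9919411540031433)
[116.0, 128.0, 130.0, 129.0, 128.0, 131.0, 139.0, 144.0, 130.0, 108.0, 110.0, 129.0, 148.0, 152.0, 151.0, 152.0]
[116.0, 128.0, 131.0, 129.0, 128.0, 131.0, 139.0, 143.0, 130.0, 109.0, 109.0, 130.0, 147.0, 153.0, 152.0, 152.0]
((0.0629337692875378, 0.05753680162108932), 1.0078679012755554)
[117.0, 134.0, 137.0, 137.0, 137.0, 137.0, 137.0, 143.0, 141.0, 123.0, 100.0, 108.0, 134.0, 150.0, 155.0, 153.0]
[117.0, 133.0, 137.0, 137.0, 137.0, 136.0, 137.0, 143.0, 142.0, 123.0, 101.0, 109.0, 133.0, 150.0, 154.0, 153.0]
btnL [89.0, 78.0, 62.0, 62.0, 61.0, 61.0, 54.0, 45.0, 45.0, 48.0, 51.0, 55.0, 52.0, 51.0, 49.0, 60.0, 92.0, 121.0, 120.0, 113.0, 128.0, 143.0, 146.0, 134.0, 119.0, 118.0, 141.0, 157.0, 159.0, 161.0]
btnR [97.0, 97.0, 82.0, 71.0, 63.0, 63.0, 57.0, 51.0, 42.0, 39.0, 45.0, 47.0, 51.0, 51.0, 51.0, 49.0, 54.0, 87.0, 119.0, 122.0, 112.0, 118.0, 132.0, 142.0, 145.0, 136.0, 135.0, 138.0, 143.0, 146.0]
```

No shift (under 0.1 px), and the gap profile is the same at both buttons. Handing in.

```bash
python3 -c "
from bench import r; print(r.finish_job())"
```

```text
the job is handed in; nothing more can be done
None
```

The job is handed in: the enclosure is home on both stops, and the lever is snapped shut with the foot on the lug. Pushes read about 14 N or less, and it took about 15.5 s of the 67 s allowed; the hand-in returned no verdict.

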